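# Nest the tumblers and make up the soap tray on the wash ledge

## Task

The ledge has been scrubbed and everything lies about: first nest the three steel tumblers, mouth down as they are, in the middle of the round draining plate, the small one first, then the medium one over it, then the large one over both. Then make up the soap: stand the slatted wooden rack flat inside the oval soap tray, lengthwise, and lay the soap bar flat on the rack, centred and lengthwise. Leave the pink mug and the ceramic cup where they stand.

Things in the scene. Friction and masses are not known exactly. Their poses are not given: they have to be found in the camera images.
- tumbler_small: plain steel drinking tumbler, the smallest of three alike, standing mouth down: 48 mm across the rim (the lower, open end), 40 mm across the closed flat end on top, 70 mm tall, wall 2.5 mm, closed end 3 mm thick, about 50 g. Origin at the centre of the mouth (underside), z up through the closed end. Round, so yaw means nothing
- tumbler_medium: plain steel drinking tumbler, the middle-sized of three alike, standing mouth down: 59 mm across the rim (the lower, open end), 51 mm across the closed flat end on top, 84 mm tall, wall 2.5 mm, closed end 3 mm thick, about 70 g. Origin at the centre of the mouth (underside), z up through the closed end. Round, so yaw means nothing
- tumbler_large: plain steel drinking tumbler, the largest of three alike, standing mouth down: 70 mm across the rim (the lower, open end), 62 mm across the closed flat end on top, 98 mm tall, wall 2.5 mm, closed end 3 mm thick, about 100 g. Origin at the centre of the mouth (underside), z up through the closed end. Round, so yaw means nothing
- drain_plate: round white ceramic draining plate, fixed to the ledge, 110 mm across, flat top 10 mm above the ledge, small drain holes round its edge. Origin at the centre of its underside
- soap_tray: oval white ceramic soap tray, fixed to the ledge, 138 x 88 mm outside, long side along its x; inside it is a straight-sided oval 128 x 78 mm (half-round ends of 39 mm radius), inner floor 4 mm and rim 14 mm above the ledge. Origin at the centre of its underside, z up
- soap_rack: pale wooden soap rack, 86 mm long (its x), 54 mm wide (its y), 22 mm tall: two upright side rails 8 mm thick running lengthwise, joined at the top by six slats that make a level top; about 60 g. Stands on the ledge, slats up. Origin at the centre of its underside
- soap: cream bar of hard soap, 78 mm long (its x), 50 mm wide (its y), 28 mm thick, rounded edges of 7 mm, about 110 g, lying flat. Origin at the centre of its underside
- mug: pink mug, 76 mm across, 90 mm tall, standing open end up, handle at its +y reaching 74 mm from its axis. Bystander. Origin at the centre of its underside
- cup: blue glazed ceramic cup without handle, 76 mm across the rim, 70 mm tall, standing open end up. Bystander. Origin at the centre of its underside
There are look-alikes about, which are no part of the job. What is shaped like the tumbler_large but orange or red is not meant.

How it is judged:
By the outcome, as a careful person would: the job done as asked, in the order asked, and still so for the second after the job is handed in, with the robot touching nothing.
It also fails if it takes over 128 s, if anything falls off the work surface, if the arm or the gripper's body presses on something with over 40 N, if the wrist force passes 120 N, or if a joint passes its speed limit or range.

## Robot

A 7-joint arm with a two-finger parallel gripper is mounted at the origin on the work surface. World frame = base frame: x ahead of the robot, y to its left, z up, the work surface at z = 0. Lengths are in m, angles in rad, forces in N, time in s.
With the tool pointing down it reaches from about 0.425 to 0.925 m from the base axis. Payload 6.8 kg.
Tool frame: the origin (TCP) lies on the centre line of the jaws, within the pads' length; the fingertips stand 14 mm ahead of it and the grasp point (between the pads) lies 5 mm behind it; z points along the fingers, y is the line along which they close (so a half turn about z gives the same grasp; the last joint's range is limited). The gripper opens to 85 mm and grips with 20 to 120 N. Pads are 22 mm wide; open, the fingers measure 114 mm over their backs; the gripper's body (76 mm by 85 mm) begins 54 mm behind the grasp point. The pads swing forward as they close: fully open they stand 13 mm farther back than shut.
Start: joints at [-1.329, 0.477, 0.022, 1.555, -0.011, 1.109, -0.083], TCP at [0.231, 0.634, 0.245] pointing down, gripper open.
Joint ranges: [-2.96, 2.96], [-0.34, 2.1], [-1.41, 1.46], [0.24, 2.44], [-1.37, 4.51], [0.17, 1.92], [-2.96, 2.96]. Speed limits (rad/s): [2.39, 2.39, 3.14, 3.14, 3.14, 3.14, 3.14].

## Interface

Orientations are given as a unit quaternion [w, x, y, z].
In Python, from station import bot gives the robot as it stands. The module is installed in compiled form; this text tells all that it offers.
- The arm moves only by the tool drive_tool, never from a script. Its argument "commands" is a list of rows, each an object with "hand": the opening, from 0 (shut) to 1 (fully open); "translation": the shift along the world's x, y, z in mm, a list of three; "angular": the turn, a rotation vector about the world's x, y, z in rad, a list of three. In form: [{"hand": hand, "translation": [tx, ty, tz], "angular": [ax, ay, az]}, ...]. A call has 1 to 12 rows; each row is the pose to reach, as a shift and turn from the pose commanded when the call began; what a row does not reach only later rows make up. A row lasts 1/8 s, in which the tool goes at most 62.5 mm and 10.7 degrees, less where a joint would pass 70% of its speed; a pose out of reach is approached as far as the arm can. A call with a gripper value outside its range is refused whole. The fingers move at their own pace and stop on an object; "force" is the grip in N (left out, the last holds). Time passes only in rows, so rows that repeat a pose let the fingers close. It gives the time, the measured TCP pose, the force, the opening and the grip force at its end, in the units of the state.
- bot.get_obs(): the state, without advancing time (a new reading comes with each control period).
- bot.read_camera(name): name is "scene" or "top"; returns the picture (480x640x3 uint8, red, green, blue); there is no depth.
- bot.camera_model(name): a dict with "fx", "fy", "cx", "cy" (pixels), "k1" (the pictures are not rectified: a ray, as slopes to the right and down, at radius r is drawn at 1 + k1 r^2 times it, then the intrinsics apply), "view" (4x4, takes a point from world to camera coordinates). Camera axes: x right, y up, looking along -z (the intrinsics and any distortion apply to the point x, -y, -z); pixel columns grow to the right and rows downward; lengths in m; the calibration is good to about 2 mm. A picture is of the moment at which its call begins. camera_model takes no time and is no camera call.
- bot.hand_in(): hands the job in; it is judged then, once.
Trained networks look in the newest picture that a camera, given by its name, has taken for a name from the list of things; names that differ only in an ending like _2 or _b are one class to them, and where a whole thing is asked for, a point or a joint stands for the part that bears it (a point fixed in the world has none). Each returns a list of dicts, best first, with "score" (0 to 1); they miss things now and then, are a little off and sometimes report something else, mostly with a low value. They report only what shows in the picture. A call takes as long as a camera call. They do not tell look-alikes from the thing itself.
- bot.find_in(camera, query): "position" ([column, row] in pixels, amid what is visible of it).
- bot.outline_of(camera, query): "pixels" (480x640 bool, what is visible of it) and "position" ([column, row] in pixels, amid what is visible of it).
The state is a dict: "t": time; "q": joint angles; "joint_vel": joint speeds; "joint_torque": joint torques, N m; "eef_pos": TCP position; "tool_rot": TCP orientation; "contact_force": force on the tool from outside, world axes, zero at the start; "torque": the same for the moment, N m; "gripper_width": opening from 0.0 (shut) to 1.0 (fully open); "grasp_force": force on a finger pad.
Only numpy, scipy, OpenCV 4.12 (cv2) and the standard library are available. Lean on these libraries where they do the work, as an engineer would, in place of code of your own. Each camera call takes 0.05 s, during which the arm holds its last target. There are 200 camera calls.

## Working session

There is one attempt and no reset: what is moved stays moved. The work goes in short steps, Python scripts to look and compute and a tool call to move; the robot and the scene stay as the last step left them, time stands still between calls to the robot, and variables do not carry over. Pictures are saved under pics/ and viewed, at most 17 in all, crops included, and the job is handed in when it is done.

Besides the shell and the picture viewer there is one more tool, called after "Request:" by a JSON object that holds its "fn" and its "kwargs". drive_tool: Moves the arm, as the interface text tells. Its arguments: {"type":"object","properties":{"commands":{"type":"array","items":{"type":"object","properties":{"hand":{"type":"number"},"translation":{"type":"array","items":{"type":"number"}},"angular":{"type":"array","items":{"type":"number"}}}}},"force":{"type":"number"}},"required":["commands"]}

```bash
mkdir -p pics; cat > h.py <<'E'
import numpy as np, cv2
from station import bot
def snap(c,name=None):
    im=bot.read_camera(c)
    if name: cv2.imwrite('pics/'+name,im[:,:,::-1])
    return im
def pix2w(c,uv,z):
    m=bot.camera_model(c); V=np.array(m['view'])
    d=np.array([(uv[0]-m['cx'])/m['fx'],(uv[1]-m['cy'])/m['fy']]); s=d.copy()
    for _ in range(20): s=d/(1+m['k1']*(s@s))
    R=V[:3,:3];o=-R.T@V[:3,3]; r=R.T@np.array([s[0],-s[1],-1])
    return o+r*(z-o[2])/r[2]
def w2pix(c,P):
    m=bot.camera_model(c); V=np.array(m['view']); P=np.atleast_2d(P)
    p=P@V[:3,:3].T+V[:3,3]; s=np.c_[p[:,0],-p[:,1]]/(-p[:,2:3])
    s=s*(1+m['k1']*(s**2).sum(1,keepdims=True))
    return s*[m['fx'],m['fy']]+[m['cx'],m['cy']]
E
python3 - <<'E'
from h import *
np.set_printoptions(precision=3,suppress=True)
for c in ('top','scene'):
    snap(c,c+'0.png'); m=bot.camera_model(c); V=np.array(m['view']); print(c,m['fx'],m['cx'],m['cy'],m['k1'],-V[:3,:3].T@V[:3,3]); print(V)
    for q in 'tumbler_small tumbler_medium tumbler_large drain_plate soap_tray soap_rack soap mug cup'.split():
        print(q,[(np.round(d['position']).tolist(),round(d['score'],2)) for d in bot.find_in(c,q)][:6])
print(bot.get_obs())
E
```

```text
top 582.451076805287 318.1119654548362 241.77732550909667 -0.16485869422323565 [ 0.328 -0.005  1.449]
[[-0.007 -1.    -0.016  0.02 ]
 [ 0.993 -0.009  0.114 -0.492]
 [-0.114 -0.015  0.993 -1.402]
 [ 0.     0.     0.     1.   ]]
tumbler_small [([440.0, 297.0], 0.7)]
tumbler_medium [([494.0, 226.0], 0.83)]
tumbler_large [([221.0, 245.0], 0.92), ([300.0, 307.0], 0.8), ([281.0, 246.0], 0.65)]
drain_plate [([359.0, 264.0], 0.8)]
soap_tray [([239.0, 189.0], 0.56)]
soap_rack [([320.0, 178.0], 0.66)]
soap [([150.0, 232.0], 0.81)]
mug [([211.0, 292.0], 0.62)]
cup [([409.0, 192.0], 0.94), ([361.0, 266.0], 0.43)]
scene 510.588927313499 315.153539363081 241.81886065180382 0.027217602426189227 [0.931 0.593 1.008]
[[-0.817  0.577 -0.005  0.423]
 [-0.457 -0.642  0.615  0.186]
 [ 0.352  0.504  0.788 -1.422]
 [ 0.     0.     0.     1.   ]]
tumbler_small [([270.0, 290.0], 0.72), ([304.0, 162.0], 0.61)]
tumbler_medium [([223.0, 158.0], 0.68)]
tumbler_large [([399.0, 320.0], 0.91), ([392.0, 233.0], 0.89), ([356.0, 271.0], 0.61)]
drain_plate [([322.0, 223.0], 0.97)]
soap_tray [([330.0, 354.0], 0.85)]
soap_rack [([270.0, 291.0], 0.86)]
soap [([444.0, 414.0], 0.64)]
mug [([444.0, 297.0], 0.97)]
cup [([235.0, 213.0], 0.9)]
{'t': 1.0, 'q': array([-1.329,  0.477,  0.022,  1.555, -0.012,  1.109, -0.083]), 'joint_vel': array([-0.001, -0.   , -0.   , -0.001, -0.001,  0.001,  0.001]), 'joint_torque': array([ -0.001, -59.633,   1.607, -28.156,   0.013,   0.002,   0.   ]), 'eef_pos': array([0.231, 0.634, 0.245]), 'tool_rot': array([-0.   ,  0.174,  0.985,  0.   ]), 'contact_force': array([-0.579,  0.124,  0.043]), 'torque': array([ 0.021, -0.01 , -0.002]), 'grasp_force': 0.0, 'gripper_width': 1.003387467806175}
```

View pics/top0.png

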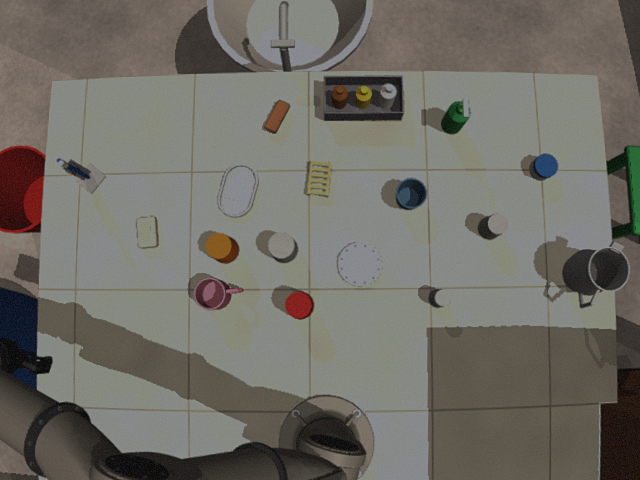

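View pics/scene0.png

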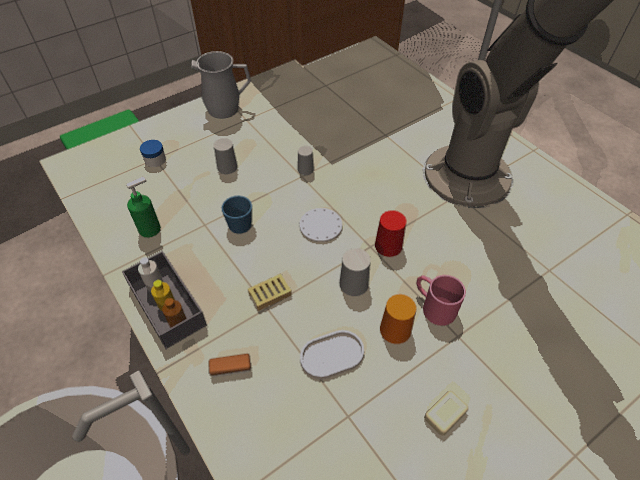

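Candidates for tumbler_large in the top view: grey at (281,246), orange at (221,245) and red at (300,307). I choose the grey one. The medium is at (493,226) and the small at (440,297). The soap is the cream bar at (147,232); the orange bar at (277,117) is a distractor. Next I fit the poses from the outlines and check the choices in one crop.

```bash
cat > fit.py <<'E'
from h import *
from scipy.optimize import minimize
a=np.linspace(0,2*np.pi,48,endpoint=False); C=np.c_[np.cos(a),np.sin(a)]
def ring(r,z): return np.c_[C*r,np.full(48,z)]
def box(l,w,z,r):
    return np.vstack([np.c_[C*r+[sx*(l/2-r),sy*(w/2-r)],np.full(48,z)] for sx in(-1,1) for sy in(-1,1)])
M={'tumbler_small':np.r_[ring(.024,0),ring(.020,.07)],'tumbler_medium':np.r_[ring(.0295,0),ring(.0255,.084)],
'tumbler_large':np.r_[ring(.035,0),ring(.031,.098)],'drain_plate':np.r_[ring(.055,0),ring(.055,.01)],
'soap_tray':np.r_[box(.138,.088,0,.04399),box(.138,.088,.014,.04399)],
'soap_rack':np.r_[box(.086,.054,0,.0005),box(.086,.054,.022,.0005)],
'soap':np.r_[box(.078,.05,.007,.007),box(.078,.05,.021,.007),box(.064,.036,0,.001),box(.064,.036,.028,.001)],
'cup':np.r_[ring(.030,0),ring(.038,.07)]}
ROUND={'tumbler_small','tumbler_medium','tumbler_large','drain_plate','cup'}
S=8
def sil(c,n,p,z0):
    P=M[n]; k,s=np.cos(p[2]),np.sin(p[2])
    W=np.c_[P[:,0]*k-P[:,1]*s+p[0],P[:,0]*s+P[:,1]*k+p[1],P[:,2]+z0]
    return cv2.convexHull(w2pix(c,W).astype(np.float32))
def iou(c,n,p,mask,z0,org):
    h=sil(c,n,p,z0)[:,0]; q=np.round(((h-org+.5)*S-.5)*16).astype(np.int32)
    im=np.zeros(mask.shape,np.uint8); cv2.fillConvexPoly(im,q,1,cv2.LINE_8,4)
    return (im&mask).sum()/max(1,(im|mask).sum())
def fit(n,masks,p0,z0=0):
    up={}
    for c,m in masks.items():
        ys,xs=np.where(m); x0,y0,x1,y1=xs.min()-12,ys.min()-12,xs.max()+13,ys.max()+13
        x0,y0=max(x0,0),max(y0,0)
        f=cv2.resize(m[y0:y1,x0:x1].astype(np.float32),None,fx=S,fy=S,interpolation=cv2.INTER_LINEAR)
        up[c]=((f>.5).astype(np.uint8),np.array([x0,y0]))
    rd=n in ROUND
    def cost(v): return -sum(iou(c,n,(v[0]/100,v[1]/100,0 if rd else v[2]),m,z0,o) for c,(m,o) in up.items())/len(up)
    best=None
    for y in ([0] if rd else (p0[2]+np.array([-.6,0,.6]) if len(p0)>2 else np.arange(0,np.pi,np.pi/5))):
        v0=np.array([p0[0]*100,p0[1]*100]+([] if rd else [y]))
        sx=np.vstack([v0]+[v0+d for d in np.diag([1.,1.]+([] if rd else [.3]))])
        r=minimize(cost,v0,method='Nelder-Mead',options=dict(initial_simplex=sx,xatol=.005,fatol=1e-5))
        if best is None or r.fun<best.fun: best=r
    return np.r_[best.x[:2]*10,best.x[2:]],-best.fun
def pick(c,n,xy,z):
    w=w2pix(c,[[*xy,z]])[0]; L=[d for d in bot.outline_of(c,n) if np.hypot(*(np.array(d['position'])-w))<28]
    return max(L,key=lambda d:d['score'])['pixels'] if L else None
E
cat > m.py <<'E'
from fit import *
import sys,pickle
np.set_printoptions(precision=2,suppress=True)
top0={'tumbler_large':(281,246),'tumbler_medium':(493,226),'tumbler_small':(440,297),'drain_plate':(359,264),'soap_tray':(238,191),'soap_rack':(319,179),'soap':(147,232),'cup':(409,192)}
i0=snap('top');i1=snap('scene'); D={}
for n,uv in top0.items():
    h=M[n][:,2].max(); xy=pix2w('top',uv,h*.7)[:2]
    ms={c:pick(c,n,xy,h/2) for c in('top','scene')}; ms={c:m for c,m in ms.items() if m is not None}
    out=[]
    for c in ms: out.append((c,*fit(n,{c:ms[c]},xy)))
    if len(ms)==2: out.append(('both',*fit(n,ms,xy)))
    D[n]=out; print(n,*[(c,v,round(s,3)) for c,v,s in out])
pickle.dump(D,open('D.pkl','wb'))
for c,im in (('top',i0),('scene',i1)):
    for n in D:
        if D[n]:
            v=D[n][-1][1]; p=(v[0]/1e3,v[1]/1e3,v[2] if len(v)>2 else 0)
            cv2.polylines(im,[np.round(sil(c,n,p,0)).astype(int)],1,(255,0,255),1)
    im=im[:,:,::-1]
    if c=='top': im=cv2.resize(im[130:330,120:520],(800,400),interpolation=cv2.INTER_CUBIC)
    else: im=cv2.resize(im[120:440,190:510],(600,600))
    cv2.imwrite('pics/%s1.png'%c,im)
E
python3 m.py
```

```text
tumbler_large ('top', array([478.47, 101.55]), np.float64(0.97)) ('scene', array([477.44, 101.09]), np.float64(0.973)) ('both', array([478.11, 101.48]), np.float64(0.969))
tumbler_medium ('scene', array([ 527.43, -418.04]), np.float64(0.931))
tumbler_small ('top', array([ 351.78, -278.64]), np.float64(0.942)) ('scene', array([ 351.34, -281.24]), np.float64(0.912)) ('both', array([ 351.92, -279.35]), np.float64(0.921))
drain_plate ('top', array([439.43, -84.75]), np.float64(0.972)) ('scene', array([437.24, -88.18]), np.float64(0.962)) ('both', array([438.81, -86.01]), np.float64(0.954))
soap_tray ('top', array([628.46, 218.51,  -0.29]), np.float64(0.969)) ('scene', array([628.52, 218.75,  -0.23]), np.float64(0.973)) ('both', array([628.56, 218.64,   2.87]), np.float64(0.968))
soap_rack ('top', array([656.88,  12.5 ,  -0.09]), np.float64(0.845)) ('scene', array([653.64,  11.95,  -0.1 ]), np.float64(0.911)) ('both', array([653.7 ,  12.38,   3.05]), np.float64(0.875))
soap ('top', array([522.12, 448.19,   3.28]), np.float64(0.932))
cup ('top', array([ 603.97, -208.68]), np.float64(0.947)) ('scene', array([ 604.87, -212.46]), np.float64(0.961)) ('both', array([ 604.62, -209.94]), np.float64(0.937))
```

View pics/top1.png

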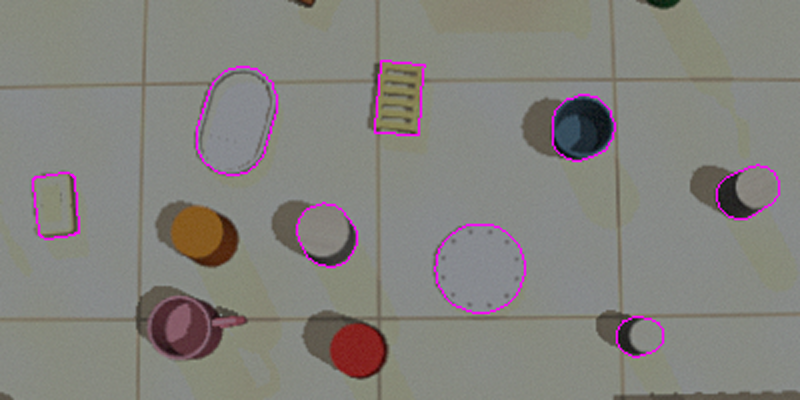

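View pics/scene1.png

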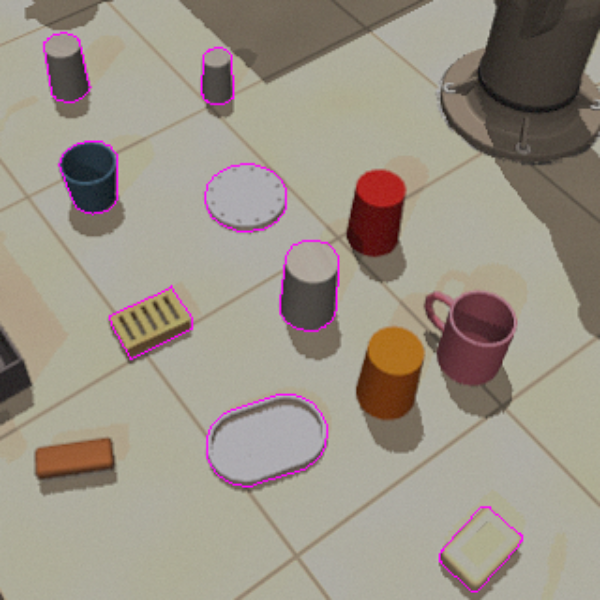

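Both crops confirm the choices: the outlines sit on the grey large, medium and small tumblers, and the orange, red and orange-bar look-alikes are left alone. Now I go round to the small tumbler.

Request:
{"fn": "drive_tool", "kwargs": {"commands": [{"hand": 1,"translation": [55,-45,0],"angular": [0,0,-0.17]},{"hand": 1,"translation": [105,-85,0],"angular": [0,0,-0.34]},{"hand": 1,"translation": [150,-125,0],"angular": [0,0,-0.51]},{"hand": 1,"translation": [195,-170,0],"angular": [0,0,-0.68]},{"hand": 1,"translation": [230,-220,0],"angular": [0,0,-0.85]},{"hand": 1,"translation": [250,-280,0],"angular": [0,0,-1.02]},{"hand": 1,"translation": [255,-340,0],"angular": [0,0,-1.19]},{"hand": 1,"translation": [260,-400,0],"angular": [0,0,-1.36]},{"hand": 1,"translation": [260,-460,0],"angular": [0,0,-1.53]},{"hand": 1,"translation": [260,-520,0],"angular": [0,0,-1.7]},{"hand": 1,"translation": [260,-580,0],"angular": [0,0,-1.83]},{"hand": 1,"translation": [260,-640,0],"angular": [0,0,-1.83]}], "force": 30}}

```text
t: 3.4
eef_pos: [0.4912, -0.0075, 0.2457]
tool_rot: [-0.0, 0.887, 0.462, 0.001]
contact_force: [0.3, 0.6, 0.5]
gripper_width: 1.003
grasp_force: 0.0
```

Request:
{"fn": "drive_tool", "kwargs": {"commands": [{"hand": 1,"translation": [-20,-60,0],"angular": [0,0,0]},{"hand": 1,"translation": [-42,-118,0],"angular": [0,0,0]},{"hand": 1,"translation": [-70,-173,0],"angular": [0,0,0]},{"hand": 1,"translation": [-105,-224,-20],"angular": [0,0,0]},{"hand": 1,"translation": [-139,-273,-40],"angular": [0,0,0]},{"hand": 1,"translation": [-139,-273,-90],"angular": [0,0,0]},{"hand": 1,"translation": [-139,-273,-130],"angular": [0,0,0]},{"hand": 1,"translation": [-139,-273,-130],"angular": [0,0,0]}]}}

```text
t: 4.4
eef_pos: [0.3505, -0.2782, 0.1136]
tool_rot: [-0.002, 0.887, 0.462, -0.002]
contact_force: [-0.6, -0.1, 0.0]
gripper_width: 0.997
grasp_force: 0.0
```

```bash
python3 - <<'E'
from h import *
im=snap('scene'); t=snap('top')
o=bot.get_obs(); print(o['eef_pos'],o['q'])
a=cv2.resize(im[90:230,230:400],(510,420),interpolation=cv2.INTER_CUBIC)
b=cv2.resize(t[240:340,400:480],(280,420)[:2],interpolation=cv2.INTER_CUBIC)
cv2.imwrite('pics/g1.png',np.hstack([a,b])[:,:,::-1])
E
```

```text
[ 0.3526818  -0.27932254  0.11619352] [-0.07487169  0.37312988  0.73490779  2.22829815 -0.40399029  0.67049578
  0.33857147]
```

View pics/g1.png

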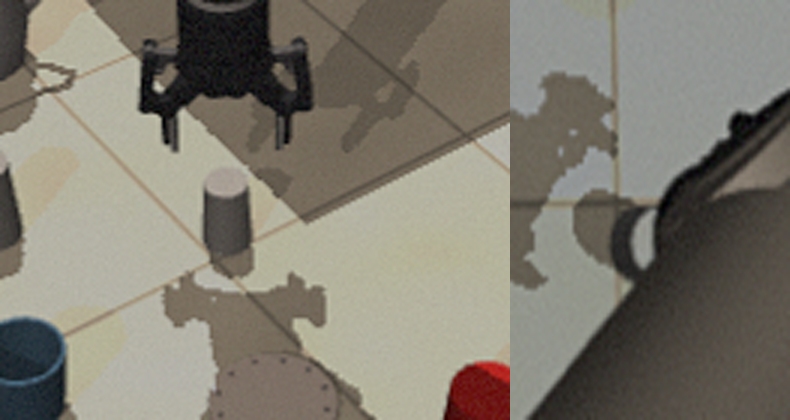

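The crop shows the open fingers straddling the small tumbler, whose top is at crop pixel (227,182), centred between them. I go down and grip.

Request:
{"fn": "drive_tool", "kwargs": {"commands": [{"hand": 1,"translation": [0,0,-35],"angular": [0,0,0]},{"hand": 1,"translation": [0,0,-65],"angular": [0,0,0]},{"hand": 1,"translation": [0,0,-65],"angular": [0,0,0]},{"hand": 0,"translation": [0,0,-65],"angular": [0,0,0]},{"hand": 0,"translation": [0,0,-65],"angular": [0,0,0]},{"hand": 0,"translation": [0,0,-65],"angular": [0,0,0]},{"hand": 0,"translation": [0,0,-65],"angular": [0,0,0]},{"hand": 0,"translation": [0,0,-65],"angular": [0,0,0]},{"hand": 0,"translation": [0,0,-65],"angular": [0,0,0]}]}}

```text
t: 5.62
eef_pos: [0.3537, -0.2796, 0.0516]
tool_rot: [0.001, 0.887, 0.463, 0.001]
contact_force: [-0.1, 0.3, 7.0]
gripper_width: 0.499
grasp_force: 29.6
```

Request:
{"fn": "drive_tool", "kwargs": {"commands": [{"hand": 0,"translation": [0,0,25],"angular": [0,0,0]},{"hand": 0,"translation": [0,0,60],"angular": [0,0,0]},{"hand": 0,"translation": [30,45,60],"angular": [0,0,0]},{"hand": 0,"translation": [58,95,60],"angular": [0,0,0]},{"hand": 0,"translation": [78,145,60],"angular": [0,0,0]},{"hand": 0,"translation": [87,193,60],"angular": [0,0,0]},{"hand": 0,"translation": [87,193,45],"angular": [0,0,0]},{"hand": 0,"translation": [87,193,30],"angular": [0,0,0]},{"hand": 0,"translation": [87,193,25],"angular": [0,0,0]},{"hand": 0,"translation": [87,193,25],"angular": [0,0,0]}]}}

```text
t: 6.88
eef_pos: [0.4386, -0.0874, 0.075]
tool_rot: [-0.0, 0.887, 0.461, -0.001]
contact_force: [0.1, 0.2, 0.5]
gripper_width: 0.497
grasp_force: 31.0
```

```bash
python3 - <<'E'
from fit import *
i=snap('scene'); o=bot.get_obs(); print(o['eef_pos'])
i2=snap('top')
np.set_printoptions(precision=2,suppress=True)
for n,xy,z,cs in (('tumbler_small',(.44,-.086),.06,['scene']),('drain_plate',(.4388,-.086),.0,['scene','top']),('tumbler_medium',(.527,-.418),.04,['top','scene'])):
    for c in cs:
        m=pick(c,n,xy,z)
        if m is not None: print(n,c,fit(n,{c:m},xy,.025 if 'small' in n else 0))
cv2.imwrite('pics/g2.png',cv2.resize(i[110:290,220:420],(600,540),interpolation=cv2.INTER_CUBIC)[:,:,::-1])
E
```

```text
[ 0.43899011 -0.08717864  0.07528513]
tumbler_small scene (array([437.95, -87.21]), np.float64(0.9279454149755897))
drain_plate scene (array([438.53, -88.42]), np.float64(0.7195199633092976))
tumbler_medium top (array([ 526.5 , -416.03]), np.float64(0.9458266047638272))
tumbler_medium scene (array([ 527.59, -417.57]), np.float64(0.9608126430905333))
```

View pics/g2.png

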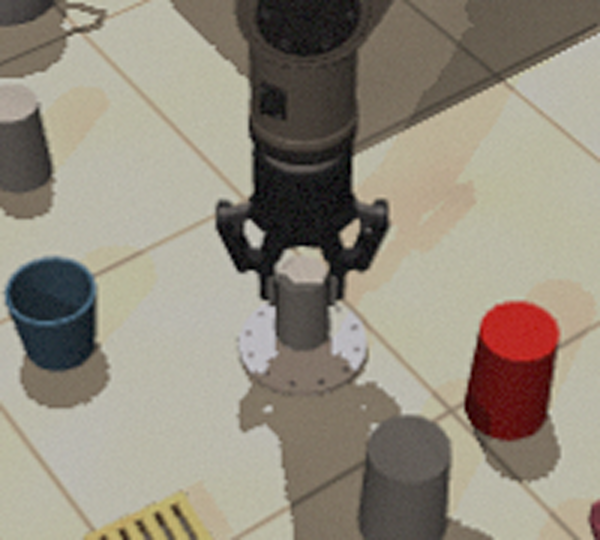

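The crop shows the small tumbler held upright over the middle of the plate at crop (303,320). I set it down and release.

Request:
{"fn": "drive_tool", "kwargs": {"commands": [{"hand": 0,"translation": [0,-1,-10],"angular": [0,0,0]},{"hand": 0,"translation": [0,-1,-15],"angular": [0,0,0]},{"hand": 0,"translation": [0,-1,-15],"angular": [0,0,0]},{"hand": 0.7,"translation": [0,-1,-15],"angular": [0,0,0]},{"hand": 0.9,"translation": [0,-1,-15],"angular": [0,0,0]},{"hand": 1,"translation": [0,-1,-15],"angular": [0,0,0]},{"hand": 1,"translation": [0,-1,20],"angular": [0,0,0]},{"hand": 1,"translation": [0,-1,70],"angular": [0,0,0]},{"hand": 1,"translation": [15,-50,95],"angular": [0,0,0]},{"hand": 1,"translation": [30,-105,95],"angular": [0,0,0]},{"hand": 1,"translation": [45,-160,95],"angular": [0,0,0]}]}}

```text
t: 8.6
eef_pos: [0.4853, -0.2467, 0.1706]
tool_rot: [0.0, 0.886, 0.464, 0.001]
contact_force: [0.9, 0.5, 0.5]
gripper_width: 1.001
grasp_force: 0.0
```

```bash
python3 - <<'E'
from fit import *
snap('scene');snap('top'); o=bot.get_obs(); print(o['eef_pos'],o['contact_force'])
np.set_printoptions(precision=2,suppress=True)
for n,xy,z,z0 in (('tumbler_small',(.438,-.087),.05,.01),('drain_plate',(.4388,-.086),.0,0),('tumbler_medium',(.527,-.418),.04,0)):
    for c in ('scene','top'):
        m=pick(c,n,xy,z)
        if m is not None: print(n,c,fit(n,{c:m},xy,z0))
E
```

```text
[ 0.48427801 -0.25299212  0.17110979] [ 0.17702386 -0.67128468  0.00880569]
tumbler_small scene (array([437.95, -89.77]), np.float64(0.9489754098360655))
tumbler_small top (array([440.37, -88.65]), np.float64(0.9250073378338715))
drain_plate scene (array([437.44, -87.76]), np.float64(0.6863110499656057))
tumbler_medium scene (array([ 527.01, -418.42]), np.float64(0.9304409122950633))
tumbler_medium top (array([ 521.2 , -413.28]), np.float64(0.08855492765323232))
```

Request:
{"fn": "drive_tool", "kwargs": {"commands": [{"hand": 1,"translation": [15,-58,0],"angular": [0,0,0]},{"hand": 1,"translation": [30,-116,0],"angular": [0,0,0]},{"hand": 1,"translation": [43,-170,0],"angular": [0,0,0]},{"hand": 1,"translation": [43,-170,-10],"angular": [0,0,0]},{"hand": 1,"translation": [43,-170,-10],"angular": [0,0,0]}]}}

```text
t: 9.62
eef_pos: [0.5272, -0.4137, 0.159]
tool_rot: [-0.002, 0.886, 0.463, -0.0]
contact_force: [0.2, 0.6, 0.7]
gripper_width: 1.003
grasp_force: 0.0
```

```bash
python3 - <<'E'
from fit import *
i=snap('scene');o=bot.get_obs(); print(o['eef_pos'],o['tool_rot'])
np.set_printoptions(precision=2,suppress=True)
m=pick('scene','tumbler_medium',(.527,-.418),.04)
if m is not None: print(fit('tumbler_medium',{'scene':m},(.527,-.418)))
t=snap('top')
for n,xy,z,z0 in (('tumbler_small',(.438,-.087),.05,.01),('drain_plate',(.4388,-.086),.0,0)):
    m=pick('top',n,xy,z)
    if m is not None: print(n,fit(n,{'top':m},xy,z0))
cv2.imwrite('pics/g3.png',np.hstack([cv2.resize(i[60:200,160:300],(420,420)),cv2.resize(t[215:315,315:405],(378,420))])[:,:,::-1])
E
```

```text
[ 0.52766589 -0.4133389   0.15948797] [-1.27935700e-03  8.86082947e-01  4.63524940e-01  6.27892869e-05]
(array([ 526.82, -418.28]), np.float64(0.923368791923572))
drain_plate (array([439.31, -86.42]), np.float64(0.344191996101602))
```

View pics/g3.png

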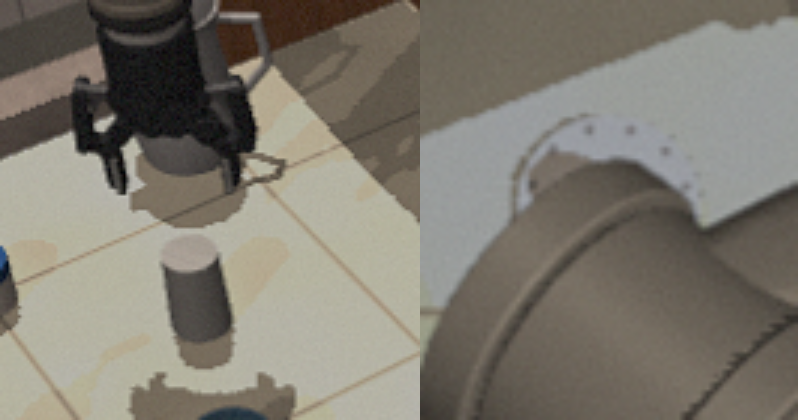

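The crop shows the fingers straddling the medium tumbler, whose top is at crop (190,252). The pitcher is well behind. I go down with a small y correction.

Request:
{"fn": "drive_tool", "kwargs": {"commands": [{"hand": 1,"translation": [0,-3,-45],"angular": [0,0,0]},{"hand": 1,"translation": [0,-3,-85],"angular": [0,0,0]},{"hand": 1,"translation": [0,-3,-96],"angular": [0,0,0]},{"hand": 1,"translation": [0,-3,-96],"angular": [0,0,0]},{"hand": 0,"translation": [0,-3,-96],"angular": [0,0,0]},{"hand": 0,"translation": [0,-3,-96],"angular": [0,0,0]},{"hand": 0,"translation": [0,-3,-96],"angular": [0,0,0]},{"hand": 0,"translation": [0,-3,-96],"angular": [0,0,0]},{"hand": 0,"translation": [0,-3,-96],"angular": [0,0,0]},{"hand": 0,"translation": [0,-3,-60],"angular": [0,0,0]},{"hand": 0,"translation": [0,-3,0],"angular": [0,0,0]},{"hand": 0,"translation": [0,-3,40],"angular": [0,0,0]}]}}

```text
t: 11.38
eef_pos: [0.5276, -0.4195, 0.2031]
tool_rot: [0.001, 0.887, 0.462, 0.001]
contact_force: [0.4, -0.4, -1.6]
gripper_width: 0.617
grasp_force: 31.9
```

Request:
{"fn": "drive_tool", "kwargs": {"commands": [{"hand": 0,"translation": [-8,58,0],"angular": [0,0,0]},{"hand": 0,"translation": [-20,116,0],"angular": [0,0,0]},{"hand": 0,"translation": [-36,172,0],"angular": [0,0,0]},{"hand": 0,"translation": [-54,228,0],"angular": [0,0,0]},{"hand": 0,"translation": [-72,284,0],"angular": [0,0,0]},{"hand": 0,"translation": [-88,332,0],"angular": [0,0,0]},{"hand": 0,"translation": [-88,332,-25],"angular": [0,0,0]},{"hand": 0,"translation": [-88,332,-38],"angular": [0,0,0]},{"hand": 0,"translation": [-88,332,-38],"angular": [0,0,0]},{"hand": 0,"translation": [-88,332,-38],"angular": [0,0,0]}]}}

```text
t: 12.62
eef_pos: [0.4397, -0.0882, 0.1628]
tool_rot: [0.0, 0.887, 0.461, 0.0]
contact_force: [0.1, 0.0, -0.7]
gripper_width: 0.616
grasp_force: 31.9
```

```bash
python3 - <<'E'
from fit import *
i=snap('scene');o=bot.get_obs(); print(o['eef_pos'],o['tool_rot'])
np.set_printoptions(precision=2,suppress=True)
for n,z in (('tumbler_medium',.14),('tumbler_small',.04)):
    print([(np.round(d['position']),d['score']) for d in bot.find_in('scene',n)])
    m=pick('scene',n,(.438,-.087),z)
    if m is not None: print(n,fit(n,{'scene':m},(.438,-.087),o['eef_pos'][2]-.064 if 'med' in n else .01))
i=i[:,:,::-1].copy()
for n,z0 in (('tumbler_medium',o['eef_pos'][2]-.064),('tumbler_small',.01)):
    cv2.polylines(i,[np.round(sil('scene',n,(.4388,-.088,0),z0)).astype(int)],1,(255,0,255),1)
cv2.imwrite('pics/g4.png',cv2.resize(i[110:270,250:410],(600,600),interpolation=cv2.INTER_CUBIC))
E
```

```text
[ 0.43975565 -0.08809427  0.16283414] [3.99997816e-04 8.87136185e-01 4.61507450e-01 3.22300784e-04]
[(array([320., 187.]), 0.85)]
tumbler_medium (array([440.98, -85.03]), np.float64(0.9311892543027342))
[(array([321., 221.]), 0.58)]
tumbler_small (array([438.9 , -87.69]), np.float64(0.6894603251344654))
```

View pics/g4.png

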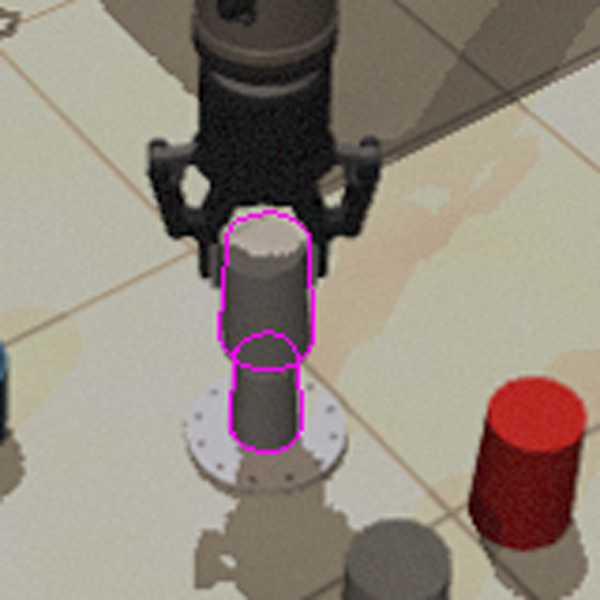

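The crop shows the medium tumbler directly above the small one, with both model outlines matching at crop (267,300). I lower it over.

Request:
{"fn": "drive_tool", "kwargs": {"commands": [{"hand": 0,"translation": [-1,0,-20],"angular": [0,0,0]},{"hand": 0,"translation": [-1,0,-40],"angular": [0,0,0]},{"hand": 0,"translation": [-1,0,-60],"angular": [0,0,0]},{"hand": 0,"translation": [-1,0,-78],"angular": [0,0,0]},{"hand": 0,"translation": [-1,0,-83],"angular": [0,0,0]},{"hand": 0,"translation": [-1,0,-83],"angular": [0,0,0]}]}}

```text
t: 13.62
eef_pos: [0.4384, -0.087, 0.0795]
tool_rot: [-0.0, 0.887, 0.462, -0.0]
contact_force: [-0.3, -0.3, -0.4]
gripper_width: 0.611
grasp_force: 31.9
```

Request:
{"fn": "drive_tool", "kwargs": {"commands": [{"hand": 0,"translation": [0,0,-5],"angular": [0,0,0]},{"hand": 0,"translation": [0,0,-6],"angular": [0,0,0]},{"hand": 0.75,"translation": [0,0,-6],"angular": [0,0,0]},{"hand": 0.9,"translation": [0,0,-6],"angular": [0,0,0]},{"hand": 1,"translation": [0,0,-6],"angular": [0,0,0]},{"hand": 1,"translation": [0,0,10],"angular": [0,0,0]},{"hand": 1,"translation": [0,0,50],"angular": [0,0,0]},{"hand": 1,"translation": [0,0,96],"angular": [0,0,0]},{"hand": 1,"translation": [20,60,96],"angular": [0,0,0]},{"hand": 1,"translation": [32,120,96],"angular": [0,0,0]},{"hand": 1,"translation": [40,189,96],"angular": [0,0,0]},{"hand": 1,"translation": [40,189,96],"angular": [0,0,0]}]}}

```text
t: 15.12
eef_pos: [0.4786, 0.1073, 0.1751]
tool_rot: [-0.0, 0.885, 0.466, 0.0]
contact_force: [-0.4, -1.2, -0.0]
gripper_width: 1.001
grasp_force: 0.0
```

```bash
python3 - <<'E'
from fit import *
i=snap('scene');t=snap('top');o=bot.get_obs(); print(o['eef_pos'],o['tool_rot'])
np.set_printoptions(precision=2,suppress=True)
for c in ('scene','top'):
    for n,xy,z,z0 in (('tumbler_medium',(.438,-.087),.05,.01),('drain_plate',(.438,-.087),.0,0),('tumbler_large',(.478,.101),.05,0),('soap',(.522,.448),.015,0)):
        m=pick(c,n,xy,z)
        if m is not None: print(c,n,fit(n,{c:m},xy,z0))
cv2.imwrite('pics/g5.png',np.hstack([cv2.resize(i[120:320,240:440],(500,500)),cv2.resize(t[200:340,200:280],(286,500))])[:,:,::-1])
E
```

```text
[0.47816072 0.1030786  0.17508168] [ 1.82060153e-04  8.85955306e-01  4.63770518e-01 -2.64290555e-04]
scene tumbler_medium (array([438.88, -85.86]), np.float64(0.754874761426913))
scene drain_plate (array([438.16, -88.  ]), np.float64(0.37007492118597557))
scene tumbler_large (array([477.22, 101.16]), np.float64(0.9765290472977118))
scene soap (array([522.11, 447.54,   3.22]), np.float64(0.9391001739995029))
top tumbler_medium (array([438.82, -84.93]), np.float64(0.9640042531898925))
top drain_plate (array([439.01, -85.82]), np.float64(0.6834333497294639))
top tumbler_large (array([478.11, 102.39]), np.float64(0.30547031815979514))
top soap (array([523.55, 448.79,   3.23]), np.float64(0.9515495521387173))
```

View pics/g5.png

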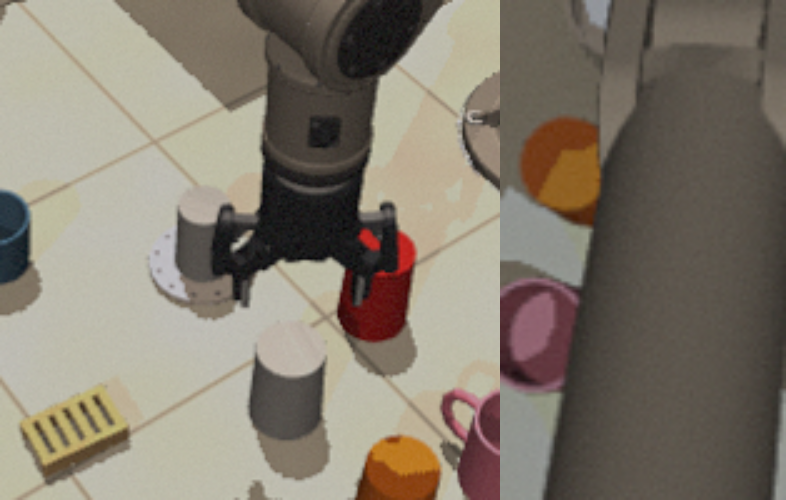

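The crop shows the medium standing over the small one on the plate at crop (205,235). The gripper is above the large grey tumbler at (290,350), with red and orange clear of the fingers.

Request:
{"fn": "drive_tool", "kwargs": {"commands": [{"hand": 1,"translation": [0,0,-40],"angular": [0,0,0]},{"hand": 1,"translation": [0,0,-80],"angular": [0,0,0]},{"hand": 1,"translation": [0,0,-97],"angular": [0,0,0]},{"hand": 1,"translation": [0,0,-97],"angular": [0,0,0]},{"hand": 0,"translation": [0,0,-97],"angular": [0,0,0]},{"hand": 0,"translation": [0,0,-97],"angular": [0,0,0]},{"hand": 0,"translation": [0,0,-97],"angular": [0,0,0]},{"hand": 0,"translation": [0,0,-97],"angular": [0,0,0]},{"hand": 0,"translation": [0,0,-60],"angular": [0,0,0]},{"hand": 0,"translation": [0,0,0],"angular": [0,0,0]},{"hand": 0,"translation": [0,0,30],"angular": [0,0,0]},{"hand": 0,"translation": [0,0,30],"angular": [0,0,0]}]}}

```text
t: 17.12
eef_pos: [0.4798, 0.1028, 0.2077]
tool_rot: [-0.0, 0.886, 0.463, 0.003]
contact_force: [-0.4, -0.5, -1.8]
gripper_width: 0.751
grasp_force: 34.3
```

Request:
{"fn": "drive_tool", "kwargs": {"commands": [{"hand": 0,"translation": [-8,-50,0],"angular": [0,0,0]},{"hand": 0,"translation": [-18,-105,0],"angular": [0,0,0]},{"hand": 0,"translation": [-30,-155,0],"angular": [0,0,0]},{"hand": 0,"translation": [-39,-188,0],"angular": [0,0,0]},{"hand": 0,"translation": [-39,-188,-25],"angular": [0,0,0]},{"hand": 0,"translation": [-39,-188,-25],"angular": [0,0,0]},{"hand": 0,"translation": [-39,-188,-25],"angular": [0,0,0]}]}}

```text
t: 18.0
eef_pos: [0.4393, -0.0856, 0.1804]
tool_rot: [0.0, 0.886, 0.463, -0.0]
contact_force: [-0.0, -0.5, -0.6]
gripper_width: 0.752
grasp_force: 34.3
```

```bash
python3 - <<'E'
from fit import *
i=snap('scene');o=bot.get_obs(); print(o['eef_pos'],o['tool_rot'])
np.set_printoptions(precision=2,suppress=True)
z=o['eef_pos'][2]-.078
for n,zz,z0 in (('tumbler_large',z+.05,z),('tumbler_medium',.05,.01)):
    m=pick('scene',n,(.438,-.087),zz)
    if m is not None: print(n,fit(n,{'scene':m},(.438,-.087),z0))
i=i[:,:,::-1].copy()
for n,z0 in (('tumbler_large',z),('tumbler_medium',.01)):
    cv2.polylines(i,[np.round(sil('scene',n,(.4388,-.0865,0),z0)).astype(int)],1,(255,0,255),1)
cv2.imwrite('pics/g6.png',cv2.resize(i[110:270,250:410],(600,600),interpolation=cv2.INTER_CUBIC))
E
```

```text
[ 0.43958924 -0.08553557  0.18060758] [1.05056733e-04 8.86400659e-01 4.62918848e-01 2.20689371e-05]
tumbler_large (array([438.49, -86.11]), np.float64(0.9347807782522404))
tumbler_medium (array([438.59, -84.82]), np.float64(0.6175278219395867))
```

View pics/g6.png

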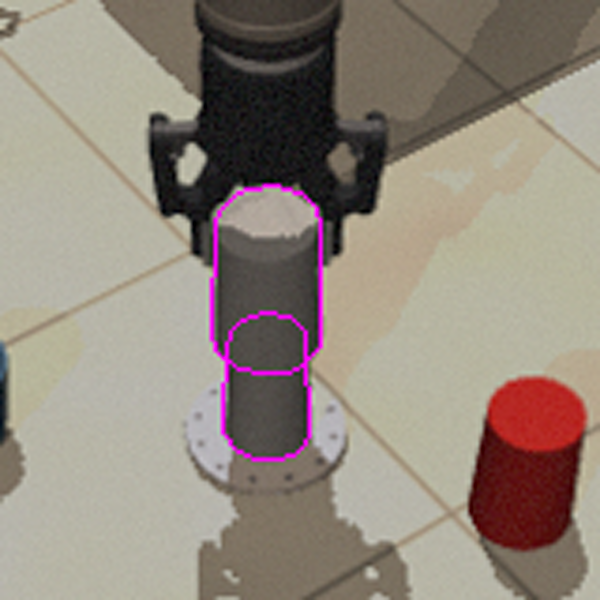

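The outlines match: the large tumbler is centred over the medium at crop (267,330). I lower it.

Request:
{"fn": "drive_tool", "kwargs": {"commands": [{"hand": 0,"translation": [0,0,-20],"angular": [0,0,0]},{"hand": 0,"translation": [0,0,-40],"angular": [0,0,0]},{"hand": 0,"translation": [0,0,-60],"angular": [0,0,0]},{"hand": 0,"translation": [0,0,-78],"angular": [0,0,0]},{"hand": 0,"translation": [0,0,-87],"angular": [0,0,0]},{"hand": 0,"translation": [0,0,-87],"angular": [0,0,0]}]}}

```text
t: 18.9
eef_pos: [0.4394, -0.0857, 0.0933]
tool_rot: [-0.0, 0.887, 0.463, -0.0]
contact_force: [-0.7, 0.3, -0.4]
gripper_width: 0.757
grasp_force: 34.3
```

Request:
{"fn": "drive_tool", "kwargs": {"commands": [{"hand": 0,"translation": [0,0,-5],"angular": [0,0,0]},{"hand": 0,"translation": [0,0,-6],"angular": [0,0,0]},{"hand": 0.85,"translation": [0,0,-6],"angular": [0,0,0]},{"hand": 1,"translation": [0,0,-6],"angular": [0,0,0]},{"hand": 1,"translation": [0,0,-6],"angular": [0,0,0]},{"hand": 1,"translation": [0,0,10],"angular": [0,0,0]},{"hand": 1,"translation": [0,0,50],"angular": [0,0,0]},{"hand": 1,"translation": [0,0,107],"angular": [0,0,0]},{"hand": 1,"translation": [50,25,107],"angular": [0,0,0.18]},{"hand": 1,"translation": [100,50,107],"angular": [0,0,0.36]},{"hand": 1,"translation": [150,75,107],"angular": [0,0,0.54]},{"hand": 1,"translation": [170,99,107],"angular": [0,0,0.72]}]}}

```text
t: 20.4
eef_pos: [0.6116, 0.0145, 0.1999]
tool_rot: [0.0, 0.664, 0.748, 0.0]
contact_force: [-0.8, 0.2, 0.6]
gripper_width: 1.001
grasp_force: 0.0
```

Request:
{"fn": "drive_tool", "kwargs": {"commands": [{"hand": 1,"translation": [0,0,0],"angular": [0,0,0.18]},{"hand": 1,"translation": [0,0,0],"angular": [0,0,0.36]},{"hand": 1,"translation": [0,0,0],"angular": [0,0,0.54]},{"hand": 1,"translation": [0,0,0],"angular": [0,0,0.72]},{"hand": 1,"translation": [0,0,0],"angular": [0,0,0.9]},{"hand": 1,"translation": [0,0,0],"angular": [0,0,1.08]},{"hand": 1,"translation": [0,0,0],"angular": [0,0,1.26]},{"hand": 1,"translation": [0,0,0],"angular": [0,0,1.37]},{"hand": 1,"translation": [0,0,0],"angular": [0,0,1.37]}]}}

```text
t: 21.52
eef_pos: [0.6092, 0.0129, 0.2001]
tool_rot: [-0.0, 0.046, 0.999, 0.0]
contact_force: [0.5, -0.1, -0.4]
gripper_width: 1.004
grasp_force: 0.0
```

```bash
python3 - <<'E'
from fit import *
i=snap('scene');o=bot.get_obs(); print(o['eef_pos'],o['tool_rot'],o['q'],o['t'])
np.set_printoptions(precision=3,suppress=True)
j=i[:,:,::-1].copy()
for n,xy,zz,z0 in (('tumbler_large',(.4388,-.0865),.05,.01),('soap_rack',(.654,.0123,-.09),.01,0),('soap_tray',(.6286,.2186,-.26),.01,0)):
  for k in range(3 if 'soap' in n else 1):
    if k: snap('scene')
    m=pick('scene',n,xy,zz)
    if m is not None:
        v,s=fit(n,{'scene':m},xy,z0); print(n,v,s)
  cv2.polylines(j,[np.round(sil('scene',n,(v[0]/1e3,v[1]/1e3,v[2] if len(v)>2 else 0),z0)).astype(int)],1,(255,0,255),1)
cv2.imwrite('pics/g7.png',cv2.resize(j[150:390,220:460],(600,600),interpolation=cv2.INTER_CUBIC))
E
```

```text
[0.60916689 0.01299767 0.20007871] [-2.32799134e-04  4.61459431e-02  9.98934681e-01 -1.20337264e-06] [-0.37721299  0.42802454  0.33491999  1.78186317 -0.1673903   0.95998294
  1.50457876] 21.575
tumbler_large [438.297 -86.5  ] 0.9695011772436073Traceback (most recent call last):
  File "<stdin>", line 8, in <module>
  File "fit.py", line 40, in pick
    w=w2pix(c,[[*xy,z]])[0]; L=[d for d in bot.outline_of(c,n) if np.hypot(*(np.array(d['position'])-w))<28]
      ~~~~~^^^^^^^^^^^^^
  File "h.py", line 15, in w2pix
    p=P@V[:3,:3].T+V[:3,3]; s=np.c_[p[:,0],-p[:,1]]/(-p[:,2:3])
      ~^~~~~~~~~~~
ValueError: matmul: Input operand 1 has a mismatch in its core dimension 0, with gufunc signature (n?,k),(k,m?)->(n?,m?) (size 3 is different from 4)
```

```bash
sed -i 's/w=w2pix(c,\[\[\*xy,z\]\])/w=w2pix(c,[[*xy[:2],z]])/' fit.py; python3 - <<'E'
from fit import *
np.set_printoptions(precision=3,suppress=True)
for n,xy,zz,z0 in (('soap_rack',(.654,.0123,-.09),.01,0),('soap_tray',(.6286,.2186,-.26),.01,0)):
  for k in range(3):
    i=snap('scene')
    m=pick('scene',n,xy,zz)
    if m is not None:
        v,s=fit(n,{'scene':m},xy,z0); print(n,v,s)
        if n=='soap_rack': V=v
j=i[:,:,::-1].copy(); h=sil('scene','soap_rack',(V[0]/1e3,V[1]/1e3,V[2]),0)
c0=np.array([220,260]); a=cv2.resize(j[260:330,220:320],(800,560),interpolation=cv2.INTER_CUBIC)
cv2.polylines(a,[np.round((h-c0+.5)*8).astype(int)],1,(255,0,255),1)
cv2.imwrite('pics/g7.png',a)
E
```

```text
soap_rack [654.143  12.789  -0.108] 0.816897115909018
soap_rack [653.337  11.952  -0.125] 0.8442338580147768
soap_rack [653.792  11.817  -0.088] 0.875706940874036
soap_tray [628.084 218.586  -0.231] 0.9569556682896985
soap_tray [628.899 218.754  -0.265] 0.9627095668631789
soap_tray [629.037 218.722  -0.27 ] 0.9784122151429453
```

View pics/g7.png

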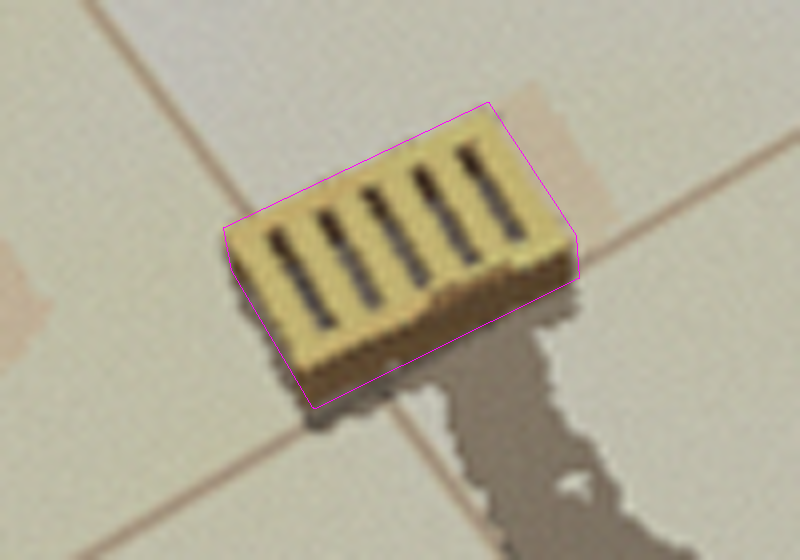

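The crop shows the rack at crop (400,260). The fit is about 1 px high, so I take the rack centre at about (655, 13) mm, yaw −0.10. Before gripping near the slats I probe the fingertip height against the ledge.

Request:
{"fn": "drive_tool", "kwargs": {"commands": [{"hand": 0.8,"translation": [46,1,-50],"angular": [0,0,0]},{"hand": 0.8,"translation": [46,1,-100],"angular": [0,0,0]},{"hand": 0.8,"translation": [46,1,-145],"angular": [0,0,0]},{"hand": 0.8,"translation": [46,1,-170],"angular": [0,0,0]},{"hand": 0.8,"translation": [46,1,-175],"angular": [0,0,0]},{"hand": 0.8,"translation": [46,1,-178],"angular": [0,0,0]},{"hand": 0.8,"translation": [46,1,-180],"angular": [0,0,0]},{"hand": 0.8,"translation": [46,1,-180],"angular": [0,0,0]}]}}

```text
t: 23.22
eef_pos: [0.6559, 0.0142, 0.0213]
tool_rot: [0.001, 0.045, 0.999, 0.0]
contact_force: [0.6, 0.8, 0.4]
gripper_width: 0.802
grasp_force: 0.0
```

```bash
python3 - <<'E'
from h import *
i=snap('scene'); o=bot.get_obs(); print(o['eef_pos'],o['contact_force'],o['gripper_width'])
cv2.imwrite('pics/g8.png',cv2.resize(i[220:330,215:345],(780,660)[:2],interpolation=cv2.INTER_CUBIC)[:600,:,::-1])
E
```

```text
[0.65587096 0.01419781 0.02119007] [-0.70223294 -0.21768769 -0.06596575] 0.7981975161708218
```

View pics/g8.png

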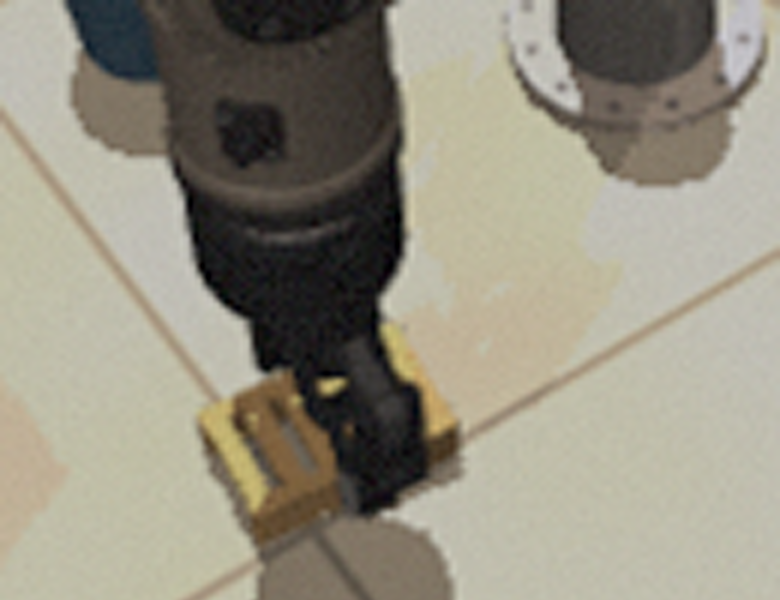

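The crop shows the finger alongside the rack's middle at crop (375,480), with no contact at TCP z 21 mm. I probe further down.

Request:
{"fn": "drive_tool", "kwargs": {"commands": [{"hand": 0.8,"translation": [0,0,-3],"angular": [0,0,0]},{"hand": 0.8,"translation": [0,0,-6],"angular": [0,0,0]},{"hand": 0.8,"translation": [0,0,-8],"angular": [0,0,0]},{"hand": 0.8,"translation": [0,0,-8],"angular": [0,0,0]}]}}

```text
t: 23.78
eef_pos: [0.6551, 0.0141, 0.012]
tool_rot: [-0.0, 0.045, 0.999, -0.0]
contact_force: [-0.7, 0.2, 0.1]
gripper_width: 0.8
grasp_force: 0.0
```

Request:
{"fn": "drive_tool", "kwargs": {"commands": [{"hand": 0.8,"translation": [0,0,-2],"angular": [0,0,0]},{"hand": 0.8,"translation": [0,0,-4],"angular": [0,0,0]},{"hand": 0.8,"translation": [0,0,-4],"angular": [0,0,0]}]}}

```text
t: 24.15
eef_pos: [0.6552, 0.0141, 0.0081]
tool_rot: [-0.0, 0.045, 0.999, -0.0]
contact_force: [0.0, 0.0, -1.1]
gripper_width: 0.806
grasp_force: 0.0
```

No contact at 8 mm, so when open the tips sit well back. TCP 22 mm puts them about 13 mm above the ledge when closed on the rack, which clears the tray rim. I grip there.

Request:
{"fn": "drive_tool", "kwargs": {"commands": [{"hand": 0.8,"translation": [0,-1,14],"angular": [0,0,0]},{"hand": 0.8,"translation": [0,-1,14],"angular": [0,0,0]},{"hand": 0,"translation": [0,-1,14],"angular": [0,0,0]},{"hand": 0,"translation": [0,-1,14],"angular": [0,0,0]},{"hand": 0,"translation": [0,-1,14],"angular": [0,0,0]},{"hand": 0,"translation": [0,-1,14],"angular": [0,0,0]},{"hand": 0,"translation": [0,-1,14],"angular": [0,0,0]},{"hand": 0,"translation": [0,-1,30],"angular": [0,0,0]},{"hand": 0,"translation": [0,-1,60],"angular": [0,0,0]},{"hand": 0,"translation": [0,-1,60],"angular": [0,0,0]}], "force": 45}}

```text
t: 25.4
eef_pos: [0.6573, 0.0131, 0.0713]
tool_rot: [0.002, 0.045, 0.999, 0.0]
contact_force: [0.2, -0.1, -0.2]
gripper_width: 0.616
grasp_force: 47.7
```

```bash
python3 - <<'E'
from h import *
i=snap('scene'); o=bot.get_obs(); print(o['eef_pos'],o['contact_force'],o['gripper_width'])
cv2.imwrite('pics/g9.png',cv2.resize(i[180:330,215:365],(600,600),interpolation=cv2.INTER_CUBIC)[:,:,::-1])
E
```

```text
[0.65613432 0.01324388 0.0697434 ] [0.20035113 0.64407625 0.06583698] 0.6155018440682657
```

View pics/g9.png

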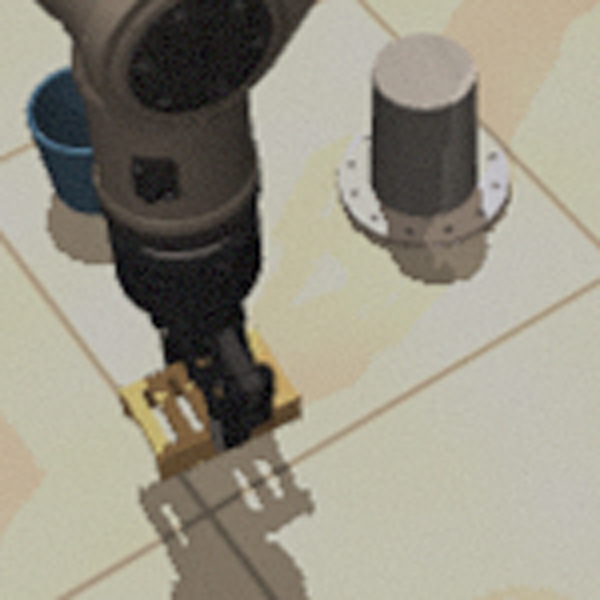

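The crop shows the rack held level at crop (210,410) and the nest standing on the plate at (425,120). I carry the rack over the tray.

Request:
{"fn": "drive_tool", "kwargs": {"commands": [{"hand": 0,"translation": [-5,50,0],"angular": [0,0,-0.05]},{"hand": 0,"translation": [-12,105,0],"angular": [0,0,-0.1]},{"hand": 0,"translation": [-20,160,0],"angular": [0,0,-0.175]},{"hand": 0,"translation": [-27,205,0],"angular": [0,0,-0.175]},{"hand": 0,"translation": [-27,205,-15],"angular": [0,0,-0.175]},{"hand": 0,"translation": [-27,205,-25],"angular": [0,0,-0.175]},{"hand": 0,"translation": [-27,205,-25],"angular": [0,0,-0.175]},{"hand": 0,"translation": [-27,205,-25],"angular": [0,0,-0.175]}]}}

```text
t: 26.45
eef_pos: [0.6288, 0.2164, 0.0434]
tool_rot: [0.0, 0.133, 0.991, -0.0]
contact_force: [0.5, -0.2, -0.4]
gripper_width: 0.615
grasp_force: 47.7
```

```bash
python3 - <<'E'
from fit import *
np.set_printoptions(precision=4,suppress=True)
i=snap('scene'); o=bot.get_obs(); print(o['eef_pos'],o['contact_force'],o['tool_rot'])
z0=o['eef_pos'][2]-.022; x,y=o['eef_pos'][:2]
j=i[:,:,::-1]; c0=np.array([270,290]); a=cv2.resize(j[290:390,270:395],(750,600),interpolation=cv2.INTER_CUBIC)
for n,p,z in (('soap_rack',(x-.001,y,-.265),z0),('soap_tray',(.6287,.2187,-.265),0)):
    cv2.polylines(a,[np.round((sil('scene',n,p,z)-c0+.5)*6).astype(int)],1,(255,0,255),1)
m=pick('scene','soap_rack',(x,y),z0+.01)
if m is not None: print(fit('soap_rack',{'scene':m},(x,y,-.26),z0))
cv2.imwrite('pics/g10.png',a)
E
```

```text
[0.6289 0.2168 0.0437] [ 0.2247 -0.6354 -0.4412] [ 0.0003  0.133   0.9911 -0.0001]
(array([628.5659, 218.0095,  -0.294 ]), np.float64(0.43657589517220446))
```

View pics/g10.png

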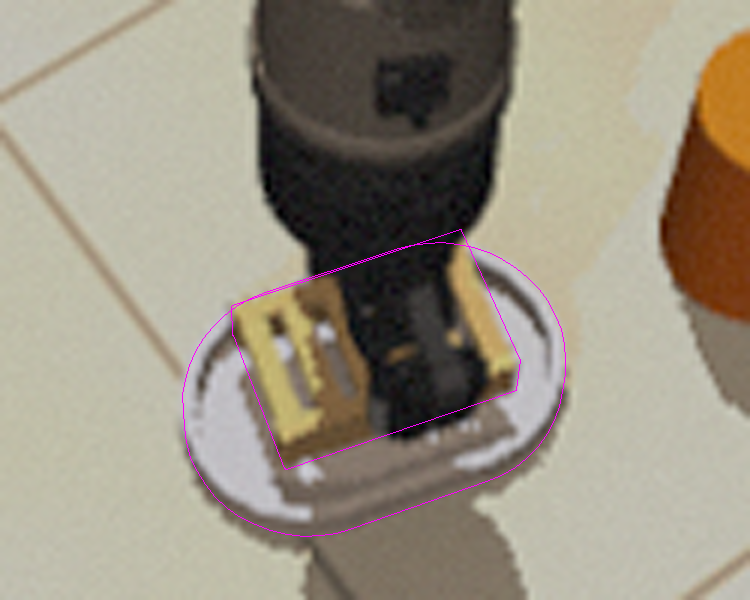

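The rack outline matches, and the rack hangs centred over the tray, whose middle is at crop (375,390). I lower it with a 2 mm y correction.

Request:
{"fn": "drive_tool", "kwargs": {"commands": [{"hand": 0,"translation": [0,2,-6],"angular": [0,0,0]},{"hand": 0,"translation": [0,2,-11],"angular": [0,0,0]},{"hand": 0,"translation": [0,2,-14],"angular": [0,0,0]},{"hand": 0,"translation": [0,2,-16],"angular": [0,0,0]},{"hand": 0,"translation": [0,2,-16],"angular": [0,0,0]}]}}

```text
t: 27.18
eef_pos: [0.6284, 0.2201, 0.0273]
tool_rot: [0.0, 0.132, 0.991, 0.0]
contact_force: [-0.1, 0.9, -1.2]
gripper_width: 0.616
grasp_force: 47.7
```

Request:
{"fn": "drive_tool", "kwargs": {"commands": [{"hand": 0,"translation": [0,-1,-2],"angular": [0,0,0]},{"hand": 0,"translation": [0,-1,-2],"angular": [0,0,0]},{"hand": 0.75,"translation": [0,-1,-2],"angular": [0,0,0]},{"hand": 0.8,"translation": [0,-1,-2],"angular": [0,0,0]},{"hand": 0.8,"translation": [0,-1,5],"angular": [0,0,0]},{"hand": 0.8,"translation": [0,-1,40],"angular": [0,0,0]},{"hand": 0.8,"translation": [0,-1,95],"angular": [0,0,0]},{"hand": 0.8,"translation": [-25,54,100],"angular": [0,0,0.1]},{"hand": 0.8,"translation": [-50,108,100],"angular": [0,0,0.2]},{"hand": 0.8,"translation": [-75,162,100],"angular": [0,0,0.3]},{"hand": 0.8,"translation": [-95,210,100],"angular": [0,0,0.35]},{"hand": 0.8,"translation": [-106,229,100],"angular": [0,0,0.35]}]}}

```text
t: 28.68
eef_pos: [0.5198, 0.4533, 0.1274]
tool_rot: [-0.0, -0.045, 0.999, 0.001]
contact_force: [0.3, -0.8, -0.6]
gripper_width: 0.797
grasp_force: 0.0
```

```bash
python3 - <<'E'
from fit import *
np.set_printoptions(precision=4,suppress=True)
for k in range(2):
  i=snap('scene');t=snap('top'); o=bot.get_obs(); print(o['eef_pos'],o['tool_rot'])
  for c in ('scene','top'):
   for n,p,zz,z0 in (('soap_rack',(.6287,.2187,-.27),.01,.004),('soap',(.5225,.448,.085),.015,0),('soap_tray',(.6287,.2187,-.27),.01,0)):
    m=pick(c,n,p,zz)
    if m is not None: print(c,n,fit(n,{c:m},p,z0))
j=i[:,:,::-1]; c0=np.array([270,290]); a=cv2.resize(j[290:450,290:490],(800,600),interpolation=cv2.INTER_CUBIC)
cv2.imwrite('pics/g11.png',a)
E
```

```text
[0.5202 0.4519 0.1272] [-0.0005 -0.0445  0.999   0.0005]
scene soap_rack (array([627.5987, 220.3171,  -0.2847]), np.float64(0.8166037442104853))
scene soap (array([522.7191, 447.7641,   0.1008]), np.float64(0.9342282438191485))
scene soap_tray (array([628.6685, 219.4523,  -0.263 ]), np.float64(0.486906255253663))
top soap_rack (array([628.5953, 221.0591,  -0.2957]), np.float64(0.8231996301005664))
top soap (array([521.1337, 448.7564,   0.031 ]), np.float64(0.6378899216506886))
top soap_tray (array([628.047 , 218.8755,  -0.2266]), np.float64(0.45886888251610175))
[0.5234 0.4477 0.1274] [ 0.0002 -0.0414  0.9991 -0.0002]
scene soap_rack (array([626.4108, 220.8759,  -0.2746]), np.float64(0.9002438288673269))
scene soap (array([522.1985, 448.0045,   0.1093]), np.float64(0.9425715596457815))
scene soap_tray (array([628.0958, 218.7595,  -0.252 ]), np.float64(0.5605431984941032))
top soap_rack (array([627.7971, 219.8748,  -0.2915]), np.float64(0.891527462507033))
top soap (array([522.2842, 447.5521,   0.0486]), np.float64(0.6147009543235958))
top soap_tray (array([628.1616, 219.1974,  -0.2558]), np.float64(0.5754346450243848))
```

View pics/g11.png

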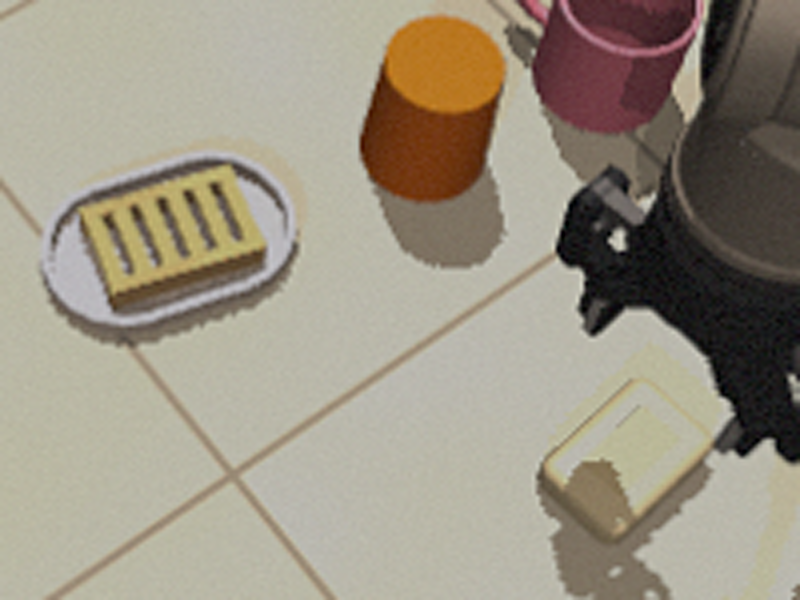

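The crop shows the rack standing flat and lengthwise in the tray at crop (175,240), with the gripper over the soap at (625,460). I go down and grip the soap.

Request:
{"fn": "drive_tool", "kwargs": {"commands": [{"hand": 0.8,"translation": [0,0,-50],"angular": [0,0,0]},{"hand": 0.8,"translation": [0,0,-90],"angular": [0,0,0]},{"hand": 0.8,"translation": [0,0,-111],"angular": [0,0,0]},{"hand": 0.8,"translation": [0,0,-111],"angular": [0,0,0]},{"hand": 0,"translation": [0,0,-111],"angular": [0,0,0]},{"hand": 0,"translation": [0,0,-111],"angular": [0,0,0]},{"hand": 0,"translation": [0,0,-111],"angular": [0,0,0]},{"hand": 0,"translation": [0,0,-111],"angular": [0,0,0]},{"hand": 0,"translation": [0,0,-111],"angular": [0,0,0]},{"hand": 0,"translation": [0,0,-80],"angular": [0,0,0]},{"hand": 0,"translation": [0,0,-30],"angular": [0,0,0]},{"hand": 0,"translation": [0,0,-30],"angular": [0,0,0]}]}}

```text
t: 30.98
eef_pos: [0.5249, 0.451, 0.1024]
tool_rot: [0.003, -0.042, 0.999, 0.003]
contact_force: [-0.4, 0.0, -0.6]
gripper_width: 0.575
grasp_force: 48.9
```

```bash
python3 - <<'E'
from fit import *
np.set_printoptions(precision=4,suppress=True)
i=snap('scene'); o=bot.get_obs(); print(o['eef_pos'],o['tool_rot'],o['gripper_width'],o['grasp_force'])
p=(.6275,.220,-.28); m=pick('scene','soap_rack',p,.015); 
if m is not None: print('rack',fit('soap_rack',{'scene':m},p,.004))
x,y,z=o['eef_pos']; m=pick('scene','soap',(x,y),z)
if m is not None: print('soap',fit('soap',{'scene':m},(x,y,.09),z-.016))
E
```

```text
[0.5234 0.4501 0.0998] [ 0.0016 -0.0426  0.9991  0.0016] 0.5752353842342216 48.915817737579346
rack (array([627.4148, 220.398 ,  -0.2836]), np.float64(0.8314683865620224))
soap (array([527.7851, 447.1991,   0.3127]), np.float64(0.6201780415430267))
```

Request:
{"fn": "drive_tool", "kwargs": {"commands": [{"hand": 0,"translation": [25,-54,0],"angular": [0,0,-0.1]},{"hand": 0,"translation": [50,-108,0],"angular": [0,0,-0.2]},{"hand": 0,"translation": [75,-162,0],"angular": [0,0,-0.3]},{"hand": 0,"translation": [97,-210,0],"angular": [0,0,-0.37]},{"hand": 0,"translation": [106,-227,0],"angular": [0,0,-0.37]},{"hand": 0,"translation": [106,-227,-25],"angular": [0,0,-0.37]},{"hand": 0,"translation": [106,-227,-42],"angular": [0,0,-0.37]},{"hand": 0,"translation": [106,-227,-42],"angular": [0,0,-0.37]},{"hand": 0,"translation": [106,-227,-42],"angular": [0,0,-0.37]}]}}

```text
t: 32.25
eef_pos: [0.6283, 0.2229, 0.0555]
tool_rot: [0.0, 0.141, 0.99, 0.0]
contact_force: [0.2, -0.2, -1.1]
gripper_width: 0.578
grasp_force: 48.8
```

```bash
python3 - <<'E'
from fit import *
np.set_printoptions(precision=4,suppress=True)
i=snap('scene'); o=bot.get_obs(); print(o['eef_pos'],o['tool_rot'],o['gripper_width'])
x,y,z=o['eef_pos']; z0=z-.016
j=i[:,:,::-1]; c0=np.array([270,280]); a=cv2.resize(j[280:380,270:395],(750,600),interpolation=cv2.INTER_CUBIC)
for n,p,zz in (('soap',(x-.001,y,-.285),z0),('soap_rack',(.6275,.2202,-.285),.004)):
    cv2.polylines(a,[np.round((sil('scene',n,p,zz)-c0+.5)*6).astype(int)],1,(255,0,255),1)
cv2.imwrite('pics/g12.png',a)
E
```

```text
[0.6287 0.2228 0.0559] [0.0004 0.1415 0.9899 0.0003] 0.5772773653602069
```

View pics/g12.png

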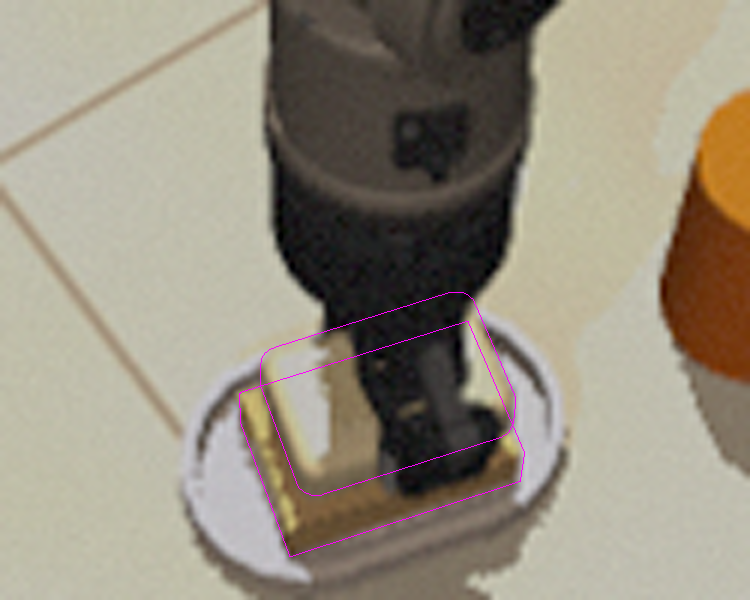

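The soap outline matches, and the soap sits over the rack centred within about 2 mm at crop (390,410). I lower it with a −2 mm y correction.

Request:
{"fn": "drive_tool", "kwargs": {"commands": [{"hand": 0,"translation": [0,-2,-5],"angular": [0,0,0]},{"hand": 0,"translation": [0,-2,-9],"angular": [0,0,0]},{"hand": 0,"translation": [0,-2,-12],"angular": [0,0,0]},{"hand": 0,"translation": [0,-2,-13],"angular": [0,0,0]},{"hand": 0,"translation": [0,-2,-13],"angular": [0,0,0]}]}}

```text
t: 32.92
eef_pos: [0.6283, 0.22, 0.0443]
tool_rot: [-0.0, 0.142, 0.99, 0.0]
contact_force: [-7.3, -1.5, 16.0]
gripper_width: 0.573
grasp_force: 50.7
```

Request:
{"fn": "drive_tool", "kwargs": {"commands": [{"hand": 0,"translation": [0,0,1],"angular": [0,0,0]},{"hand": 0,"translation": [0,0,1],"angular": [0,0,0]},{"hand": 0.7,"translation": [0,0,1],"angular": [0,0,0]},{"hand": 0.8,"translation": [0,0,1],"angular": [0,0,0]},{"hand": 0.8,"translation": [0,0,1],"angular": [0,0,0]},{"hand": 0.8,"translation": [0,0,15],"angular": [0,0,0]},{"hand": 0.8,"translation": [0,0,60],"angular": [0,0,0]},{"hand": 0.8,"translation": [0,0,120],"angular": [0,0,0]},{"hand": 0.8,"translation": [-60,30,150],"angular": [0,0,0]},{"hand": 0.8,"translation": [-100,80,160],"angular": [0,0,0]},{"hand": 0.8,"translation": [-120,130,160],"angular": [0,0,0]},{"hand": 0.8,"translation": [-120,180,160],"angular": [0,0,0]}]}}

```text
t: 34.42
eef_pos: [0.5062, 0.4027, 0.2043]
tool_rot: [-0.0, 0.141, 0.99, 0.001]
contact_force: [0.9, -0.1, -0.2]
gripper_width: 0.795
grasp_force: 0.0
```

```bash
python3 - <<'E'
from fit import *
np.set_printoptions(precision=4,suppress=True)
i=snap('scene');t=snap('top'); o=bot.get_obs(); print(o['eef_pos'],o['contact_force'],o['t'])
for c in ('scene','top'):
   for n,p,zz,z0 in (('soap',(.6275,.220,-.285),.04,.026),('soap_rack',(.6275,.220,-.285),.015,.004),('soap_tray',(.6285,.219,-.27),.01,0),('tumbler_large',(.4388,-.0865),.05,.01)):
    m=pick(c,n,p,zz)
    if m is not None: print(c,n,fit(n,{c:m},p,z0))
cv2.imwrite('pics/g13.png',np.hstack([cv2.resize(i[150:400,220:400],(432,600)),cv2.resize(t[150:310,200:298],(368,600))])[:,:,::-1])
E
```

```text
[0.5053 0.4084 0.2032] [-1.0182  0.3171 -0.6279] 34.525
scene soap (array([626.0961, 219.2692,  -0.2289]), np.float64(0.959719212286818))
scene soap_rack (array([628.4134, 221.6211,  -0.2921]), np.float64(0.3204985968805064))
scene soap_tray (array([629.9148, 219.9949,  -0.3252]), np.float64(0.4350233480291133))
scene tumbler_large (array([438.4881, -86.6439]), np.float64(0.9685243729033505))
top soap (array([628.8077, 220.5675,  -0.2689]), np.float64(0.9036203981968445))
top soap_rack (array([627.9073, 219.5839,  -0.2953]), np.float64(0.15208770702122695))
top soap_tray (array([629.0024, 218.9954,  -0.2598]), np.float64(0.497215095395811))
top tumbler_large (array([439.2181, -86.2019]), np.float64(0.9717976827669225))
```

View pics/g13.png

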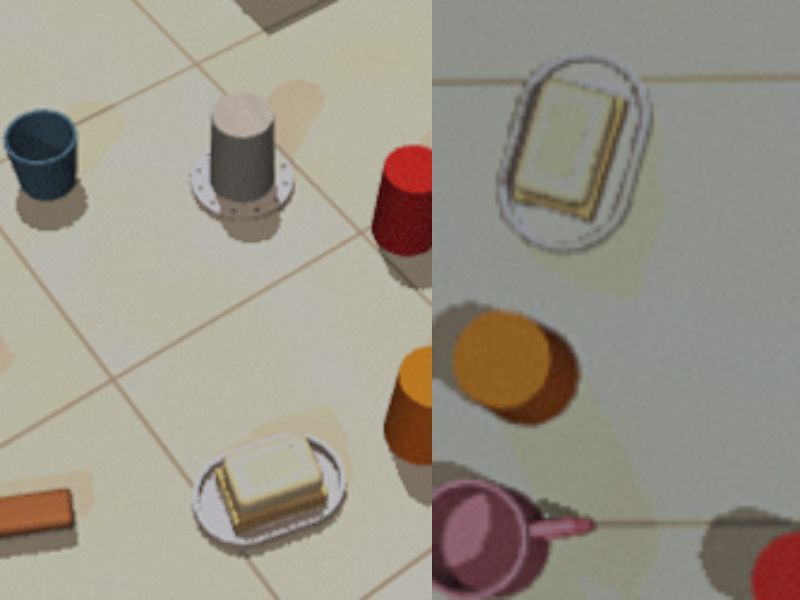

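The picture shows the nest on the plate at crop (243,150), and the soap lying flat and lengthwise on the rack in the tray at (270,490) and (570,140). All fits agree within about 2 mm. I let the arm settle and hand in.

Request:
{"fn": "drive_tool", "kwargs": {"commands": [{"hand": 0.8,"translation": [0,0,0],"angular": [0,0,0]},{"hand": 0.8,"translation": [0,0,0],"angular": [0,0,0]},{"hand": 0.8,"translation": [0,0,0],"angular": [0,0,0]},{"hand": 0.8,"translation": [0,0,0],"angular": [0,0,0]}]}}

```text
t: 35.42
eef_pos: [0.5083, 0.4001, 0.2023]
tool_rot: [-0.0, 0.142, 0.99, -0.0]
contact_force: [0.3, -0.0, 0.7]
gripper_width: 0.801
grasp_force: 0.0
```

```bash
python3 -c "
from station import bot
print(bot.hand_in())"
```

```text
the job is handed in; nothing more can be done
None
```

I handed the job in at about 35 s: the three steel tumblers are nested on the draining plate, the rack stands lengthwise in the tray with the soap centred on it to about 2 mm by camera, and I left the mug and cup alone; hand-in returned no verdict.

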